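# Hold a flat LED lamp seated in the bayonet socket of a lamp tester

## Robot

A 6-joint arm with a two-finger parallel gripper is mounted at the origin on the work surface. World frame = base frame: x ahead of the robot, y to its left, z up, the work surface at z = 0. Lengths are in m, angles in rad, forces in N, time in s.
With the tool pointing down it reaches from about 0.425 to 0.925 m from the base axis. Payload 12.5 kg.
Tool frame: the origin (TCP) lies at the very end of the fingers, on their centre line; the grasp point (between the pads) lies robot.pinch_z behind it (robot.pinch_z is the distance from the TCP to the grasp point, in m); z points along the fingers, y is the direction in which the jaws open and shut (so a half turn about z gives the same grasp; the last joint's range is limited). The gripper opens to 85 mm and grips with 20 to 120 N. Pads are 22 mm wide; open, the fingers measure 114 mm over their backs; the gripper's body (76 mm by 85 mm) begins 54 mm behind the grasp point. The pads swing forward as they close: fully open they stand 13 mm farther back than shut.
Start: joints at [-1.415, 0.491, 1.559, -0, 1.092, -0.106], TCP at [0.162, -0.604, 0.231] pointing down, gripper open.
Joint ranges: [-3.1, 3.1], [-0.84, 2.19], [0.05, 2.79], [-1.13, 4.28], [0.06, 2.93], [-2.69, 2.69]. Speed limits (rad/s): [2.22, 2.22, 2.79, 3.14, 3.14, 3.14].

## Interface

Orientations are given as a unit quaternion [w, x, y, z].
In Python, from cell import robot, vision, sign_off gives the robot as it stands. The module is installed in compiled form; this text tells all that it offers.
- The arm moves only by the tool drive_tool, never from a script. Its argument "commands" is a list that holds one entry, the list of rows, each a list of 7 numbers: the shift along the world's x, y, z in m, then the turn, a rotation vector about the world's x, y, z in rad, then the closure, from -1 (fully open) to 1 (shut), so that 0 is half open. In form: [[[x, y, z, ax, ay, az, jaw], ...]]. A call has 1 to 8 rows; each row is the pose to reach, as a shift and turn from the pose commanded when the call began; what a row does not reach only later rows make up. A row lasts 1/8 s, in which the tool goes at most 62.5 mm and 10.7 degrees, less where a joint would pass 70% of its speed; a pose out of reach is approached as far as the arm can. A call with a gripper value outside its range is refused whole. The fingers move at their own pace and stop on an object; "squeeze" is the grip in N (left out, the last holds). Time passes only in rows, so rows that repeat a pose let the fingers close. It gives the time, the measured TCP pose, the force and the opening at its end, in the units of the state.
- robot.read_state(): the state, without advancing time (a new reading comes with each control period).
- vision.capture(name): name is "scene" or "top" or "wrist"; returns a dict with "frame" (420x560x3 uint8, red, green, blue), "fx", "fy", "cx", "cy" (pixels), "world_from_camera" (4x4, takes a point from camera to world coordinates); the wrist camera has in their place "hand_eye" (4x4, takes a point from camera to tool coordinates, whose origin is the TCP and whose axes are the flange's). Camera axes: x right, y down, z forward; pixel columns grow to the right and rows downward; lengths in m; the calibration is good to about 2 mm. A picture is of the moment at which its call begins: read the wrist's pose just before it. There is no depth.
- sign_off(): hands the job in, once; it reports no verdict.
The state is a dict: "clock": time; "joints": joint angles; "qd": joint speeds; "effort": joint torques, N m; "eef_pos": TCP position; "orientation": TCP orientation; "force": force on the tool from outside, world axes, zero at the start; "ft_torque": the same for the moment, N m; "grip_width": finger opening in m.
Only numpy, scipy, OpenCV 4.12 (cv2) and the standard library are available. Lean on these libraries where they do the work, as an engineer would, in place of code of your own. Each camera call takes 0.05 s, during which the arm holds its last target.

## Task

Before the shades go on show, the flat LED lamp has to be tried in the lamp tester: take it out of the wooden rack, put it cap down into the bayonet socket (the one with two slots in its rim), push it down against the springy contacts and turn it a quarter turn clockwise until it stops. The tester only reads while the lamp is pressed, so finish while holding: keep the lamp gripped, turned to the stop and pressed right down, and do not let go. Leave the globe lamp and the exhibits on the table where they are.

Things in the scene. Friction and masses are not known exactly. Their poses are not given: they have to be found in the camera images.
- lamp_mid (a point): Flat LED lamp, loose, 63 to 126 g, 106 mm tall, standing cap down in one of the rack's two holes. Point on its axis half-way up, 53 mm above the cap's tip; z up along the lamp. Upper part: a white upright disc like a paddle, 64 mm wide (x), 24 mm thick (y) with two parallel flat faces. Half a turn about z gives the same fit.
- lamp_grip (a point): Centre of the flat lamp's disc, the place to grip it, across its 24 mm thickness (y): 21 mm above lamp_mid, 32 mm below the lamp's top. Axes as lamp_mid.
- lamp_pins (a point): Axis of the flat lamp at its two bayonet pins: 43 mm below lamp_mid, 10 mm above the cap's tip. The pins, 4 mm thick, stick out along +x and -x (in the plane of the disc), 31 mm over their ends. The metal cap has a diameter of 22 mm and is 24 mm long; its last 4 mm taper to 16 mm.
- flat_lamp: The same flat lamp; origin on its axis at the cap's tip, axes as lamp_mid. Above the cap is a round collar of diameter 40 mm whose flat underside, 24 mm above the tip, rests on the rack's top, and on the socket's rim when the lamp is fully home.
- holder_mouth (a point): Bayonet socket of the lamp tester, fixed: upright brass ring, inner diameter 24.5, outer 34 mm, 36 mm tall. Point: centre of its upper rim, 98 mm above the table; z up, x towards one of its two slots. The slots, 7 mm wide and open at the top, lie at +x and -x: to enter, the lamp's x must lie along this x, either way round, within 5 degrees.
- holder_ledge (a point): Point on the bayonet socket's axis 7.5 mm below the rim, at the underside of the ledge; axes as holder_mouth. Below it the slots turn into level channels that run clockwise seen from above (lamp yaw decreases) to a stop 1.40 rad (80 degrees) from the slot, and not the other way. The pins are under the ledge only in the lamp's last 4.5 mm before home. There is no locking notch.
- holder_home (a point): Point on the bayonet socket's axis where the cap's tip is when the lamp is fully home (collar on the rim): 24 mm below the rim; axes as holder_mouth. With the lamp 24 mm higher its tip enters the ring, at 16 mm its pins enter the slots, at 9 mm it meets the sprung contacts. Released, the springs lift it about 5 mm, up to the ledge.
- contact_carrier (a joint): Sprung contact carrier in the bayonet socket: 0 at rest, grows as it is pressed down (m): about 0.004 with the pins up against the ledge, about 0.009 with the lamp fully home. The spring pushes with 5 N at the start of the travel, 9 N at the ledge, 14 N at home; there the collar stands on the rigid rim.
- tester: Lamp tester, fixed: white box 130 (x) x 250 (y) mm, grey lid 62 mm above the table; origin at the centre of its underside. Two brass sockets of one outer size stand on the lid, 55 mm either side of its middle along y, ends varying: the bayonet socket (two slots, in line with the box's long side) and a screw socket (unbroken rim; the flat lamp's pins do not go in).
- rack: Wooden lamp rack, fixed: block 90 (x) x 210 (y) x 40 (z) mm, origin at the centre of its underside. Two through holes of 35 mm diameter, 55 mm either side of its middle along y: one holds the flat lamp, the other the globe lamp; which is where varies.
- globe_mid (a point): Globe lamp with a screw cap, loose, round bulb of diameter 60 mm, 96 mm tall, in the other hole of the rack: leave alone. Point on its axis half-way up; its top is 48 mm above.
- shade: Black printed lampshade, a cone of base diameter 144 mm, 103 mm tall, on the table: leave alone. Origin at the centre of its underside.
- jar: Clear sample jar with a metal lid, diameter 69 mm, 74 mm tall, on the table: leave alone. Origin at the centre of its underside.
- puck: Round cork sample, diameter 54 mm, 16 mm high, on the table: leave alone. Origin at the centre of its underside.
Things that resemble listed ones, but are neither listed nor needed, are in the scene too. What is shaped like the flat_lamp but orange or turquoise is not meant.

How it is judged:
By the outcome, as a careful person would: the job done as asked, in the order asked, and still so for the second after the job is handed in, while the arm keeps its last pose, push and grip.
It also fails if it takes over 48 s, if anything falls off the work surface, if the arm or the gripper's body presses on something with over 40 N, if the wrist force passes 120 N, or if a joint passes its speed limit or range.

## Working session

There is one attempt and no reset: what is moved stays moved. The work goes in short steps, Python scripts to look and compute and a tool call to move; the robot and the scene stay as the last step left them, time stands still between calls to the robot, and variables do not carry over. Pictures are saved under pics/ and viewed, and the job is handed in when it is done.

Besides the shell and the picture viewer there is one more tool, called after "Request:" as name(argument=value, ...), one argument or row to a line, values as JSON. drive_tool: Moves the arm, as the interface text tells. Its arguments: {"type":"object","properties":{"commands":{"type":"array","items":{"type":"array","items":{"type":"array","items":{"type":"number"}}}},"squeeze":{"type":"number"}},"required":["commands"]}

```bash
mkdir -p pics
cat > h.py <<'E'
import numpy as np, cv2, pickle
from cell import robot, vision, sign_off
def cap(n,f):
    s=robot.read_state(); d=vision.capture(n); d['state']=s
    cv2.imwrite(f'pics/{f}.png',cv2.cvtColor(d['frame'],cv2.COLOR_RGB2BGR)); pickle.dump(d,open(f'pics/{f}.pkl','wb')); return d
E
python3 - <<'E'
from h import *
for n in ("scene","top"):
    d=cap(n,n+"0"); print(n,d['fx'],d['fy'],d['cx'],d['cy']); print(np.round(d['world_from_camera'],3))
s=robot.read_state(); print(s, robot.pinch_z)
E
```

```text
scene 467.2190981516654 467.2190981516654 286.05885736652476 209.4650041075199
[[ 0.529  0.697 -0.485  1.112]
 [ 0.849 -0.437  0.298 -0.31 ]
 [-0.004 -0.569 -0.822  1.045]
 [ 0.     0.     0.     1.   ]]
top 457.4717939428389 457.4717939428389 281.88500673264144 209.6664630084154
[[-0.024 -0.982  0.189  0.364]
 [-1.     0.022 -0.015  0.018]
 [ 0.011 -0.189 -0.982  1.092]
 [ 0.     0.     0.     1.   ]]
{'clock': 0.1, 'joints': array([-1.41460800e+00,  4.91504730e-01,  1.55940610e+00, -1.30869324e-05,
        1.09165760e+00, -1.05621430e-01]), 'qd': array([-0.0007137 , -0.00221835, -0.00028231, -0.00058817,  0.00060679,
        0.00073382]), 'effort': array([ 3.02568566e-03, -6.19448304e+01, -2.62024444e+01, -7.34169180e-05,
        2.95453487e-03,  1.64852239e-06]), 'eef_pos': array([ 0.16174361, -0.6035055 ,  0.23077672]), 'orientation': array([-4.87588661e-04,  9.91443673e-01,  1.30534308e-01, -1.81375544e-05]), 'force': array([-0.88951748, -0.00243245, -0.56641331]), 'ft_torque': array([-0.01555053,  0.02807266, -0.02579542]), 'grip_width': 0.08563149809687409} 0.0187
```

View pics/scene0.png

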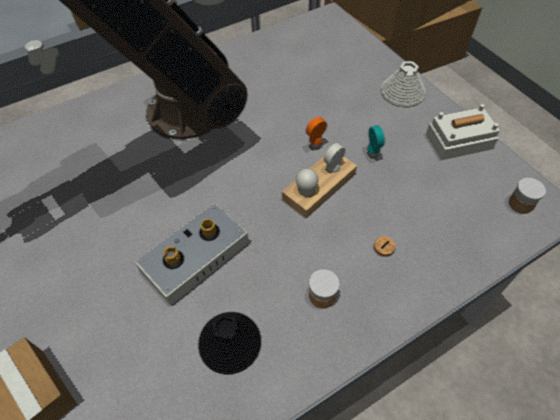

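View pics/top0.png

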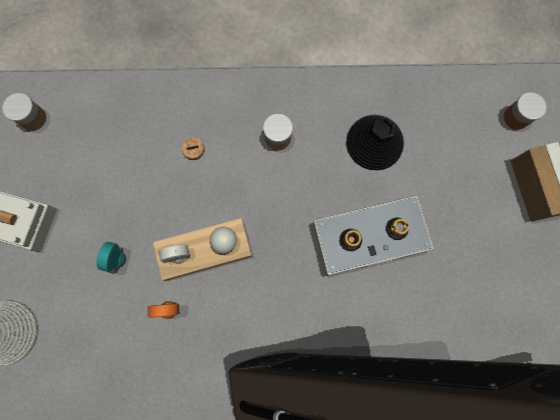

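The scene shows three paddle-shaped lamps. In the top view, white is at (174,253) in the wooden rack, orange at (163,310) on the table and turquoise at (110,256) on the table. The white one in the rack fits the description. The tester's sockets are at (351,239) and (398,227). I'll enlarge both to confirm the lamp and find which socket has slots.

Run:
```python
import cv2,numpy as np
t=cv2.imread('pics/top0.png'); s=cv2.imread('pics/scene0.png')
a=cv2.resize(t[210:290,145:255],None,fx=3.6,fy=3.6,interpolation=cv2.INTER_CUBIC)
b=cv2.resize(t[195:275,315:425],None,fx=3.6,fy=3.6,interpolation=cv2.INTER_CUBIC)
c=cv2.resize(s[135:215,270:380],None,fx=3.6,fy=3.6,interpolation=cv2.INTER_CUBIC)
d=cv2.resize(s[205:285,140:250],None,fx=3.6,fy=3.6,interpolation=cv2.INTER_CUBIC)
cv2.imwrite('pics/crop0.png',np.vstack([np.hstack([a,b]),np.hstack([c,d])]))
```

```text
(no output)
```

View pics/crop0.png

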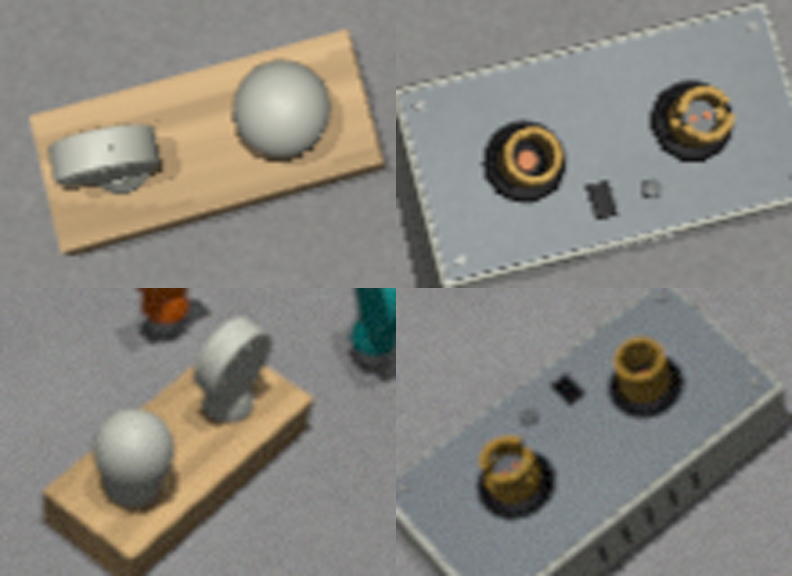

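The white paddle lamp is in the rack at top (174,253), with the globe at (223,240). The socket at top (398,227) has a broken rim with slots, so it is the bayonet. The one at (351,239) has an unbroken rim.

```bash
cat >> h.py <<'E'
def ray(d,uv):
    T=d['T'] if 'T' in d else d['world_from_camera']
    c=np.array([(uv[0]-d['cx'])/d['fx'],(uv[1]-d['cy'])/d['fy'],1.0])
    return T[:3,3],T[:3,:3]@c
def onz(d,uv,z):
    o,r=ray(d,uv); return o+r*(z-o[2])/r[2]
def proj(d,P):
    T=d['T'] if 'T' in d else d['world_from_camera']
    p=np.linalg.inv(T)@np.append(P,1); return np.array([d['fx']*p[0]/p[2]+d['cx'],d['fy']*p[1]/p[2]+d['cy']])
def load(f): return pickle.load(open(f'pics/{f}.pkl','rb'))
def tri(rs):
    A=np.zeros((3,3));b=np.zeros(3)
    for o,r in rs:
        r=r/np.linalg.norm(r);M=np.eye(3)-np.outer(r,r);A+=M;b+=M@o
    return np.linalg.solve(A,b)
E
python3 - <<'E'
from h import *
d=load('top0'); s=load('scene0')
cr=lambda u,v,a,b:(a+(u+.5)/3.6-.5,b+(v+.5)/3.6-.5)
P=[onz(d,cr(u,v,145,210),.04)[:2] for u,v in [(30,115),(350,30),(383,160),(65,245)]]
print(np.round(P,3),np.mean(P,0)); 
for i in range(4): e=P[(i+1)%4]-P[i]; print(np.linalg.norm(e),np.degrees(np.arctan2(e[1],e[0])))
P=[onz(d,cr(u,v,315,195),.062)[:2] for u,v in [(397,91),(763,5)]]; P=[onz(d,cr(u-396,v,315,195),.062)[:2] for u,v in [(397,91),(763,5),(446,284)]]
print(np.round(P,3),(P[1]+P[2])/2,[ (np.linalg.norm(e),np.degrees(np.arctan2(e[1],e[0]))) for e in (P[1]-P[0],P[2]-P[0])])
print('bay',onz(d,cr(700-396,112,315,195),.098),'screw',onz(d,cr(535-396,156,315,195),.098))
print('bay tri',tri([ray(d,cr(700-396,112,315,195)),ray(s,cr(508-396,453-288,140,205))]))
for a in [(50,152),(154,132),(103,143)]: print('lamp top',onz(d,cr(*a,145,210),.115))
E
```

```text
[[0.498 0.3  ]
 [0.548 0.095]
 [0.464 0.075]
 [0.415 0.276]] [0.48094527 0.1867143 ]
0.21107782275475895 -76.11770266840396
0.08705942062578213 -166.45645363287596
0.20679714103546198 103.69099654123035
0.08644955672176509 16.379801338799886
[[ 0.536 -0.073]
 [ 0.587 -0.31 ]
 [ 0.414 -0.099]] [ 0.50042103 -0.2044714 ] [(np.float64(0.2428054492462524), np.float64(-77.93386926620775)), (np.float64(0.12480089609744882), np.float64(-168.04672978429198))]
bay [ 0.51290396 -0.25474144  0.098     ] screw [ 0.48812397 -0.15213409  0.098     ]
bay tri [ 0.51183875 -0.25484962  0.10207837]
lamp top [0.46569052 0.26780109 0.115     ]
lamp top [0.47615896 0.20658969 0.115     ]
lamp top [0.47030934 0.23663786 0.115     ]
```

Request:
drive_tool(
  commands=[
    [[0.045,0.045,0.02,0,0,0.18,-1],[0.09,0.09,0.04,0,0,0.36,-1],[0.135,0.13,0.05,0,0,0.54,-1],[0.18,0.175,0.05,0,0,0.72,-1],[0.22,0.22,0.05,0,0,0.9,-1],[0.265,0.26,0.05,0,0,1.08,-1],[0.3,0.3,0.05,0,0,1.26,-1],[0.3,0.34,0.05,0,0,1.44,-1]],
  ],
)

```text
clock: 1.1
eef_pos: [0.4634, -0.2619, 0.2807]
orientation: [-0.0, 0.656, 0.754, 0.0]
force: [-0.6, -0.7, 0.3]
grip_width: 0.0851
```

Request:
drive_tool(
  commands=[
    [[0,0,0,0,0,0.08,-1],[0,0,0,0,0,0.08,-1]],
  ],
)

```text
clock: 1.35
eef_pos: [0.4619, -0.2634, 0.2812]
orientation: [-0.0, 0.629, 0.778, 0.0]
force: [0.1, 0.4, 0.2]
grip_width: 0.0853
```

Run:
```python
from h import *
d=cap('wrist','w1'); s=d['state']; print(s['clock'],s['eef_pos'],s['orientation'],s['joints'],s['force']); print(np.round(d['hand_eye'],4),d['fx'],d['cx'],d['cy'])
```

```text
1.35 [ 0.46186444 -0.26335193  0.28123859] [-6.86206931e-05  6.28676229e-01  7.77667149e-01  2.09363186e-06] [-6.42487442e-01  3.07315669e-01  1.71915232e+00  1.03680872e-05
  1.11526166e+00 -8.53588718e-01] [0.10275461 0.36706211 0.21837124]
[[ 7.000e-04 -9.570e-01 -2.902e-01  7.470e-02]
 [ 1.000e+00  5.000e-04  7.000e-04 -1.100e-03]
 [-6.000e-04 -2.902e-01  9.570e-01 -1.430e-01]
 [ 0.000e+00  0.000e+00  0.000e+00  1.000e+00]] 314.3685697864474 273.13985350633885 205.23211724271056
```

View pics/w1.png

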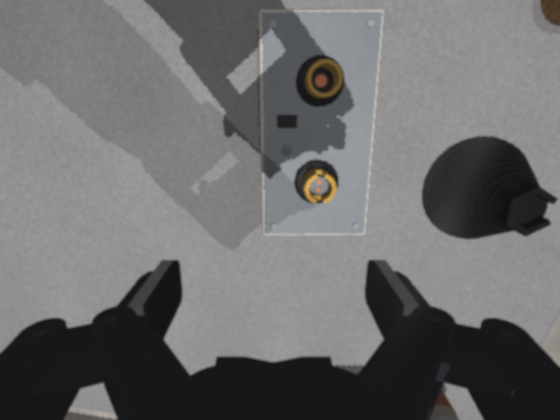

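The picture shows the slotted bayonet socket at about (319,186) and the plain screw socket at (322,79). I'll measure the rim circle and the box edge direction.

```bash
cat >> h.py <<'E'
from scipy.spatial.transform import Rotation as R
def wT(d):
    s=d['state'];T=np.eye(4);q=s['orientation'];T[:3,:3]=R.from_quat([q[1],q[2],q[3],q[0]]).as_matrix();T[:3,3]=s['eef_pos']
    d['T']=T@d['hand_eye']; return d
E
python3 - <<'E'
from h import *
d=wT(load('w1')); im=cv2.imread('pics/w1.png')
# orthorectify rim plane z=.098
c0=np.array([.512,-.255]); n=300; sc=.0002  # 60mm window
def rect(z,c0,n,sc):
    H=[];W=[]
    for a,b in [(0,0),(n,0),(n,n),(0,n)]:
        W.append((a,b)); H.append(proj(d,[c0[0]+(n/2-b)*sc,c0[1]+(n/2-a)*sc,z]))
    M=cv2.getPerspectiveTransform(np.float32(H),np.float32(W)); return cv2.warpPerspective(im,M,(n,n),flags=cv2.INTER_CUBIC)
a=rect(.098,c0,n,sc); b=rect(.062,np.array([.495,-.205]),300,.001)
cv2.imwrite('pics/r1.png',np.hstack([cv2.resize(a,(400,400)),cv2.resize(b,(400,400))]))
E
```

```text
(no output)
```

View pics/r1.png

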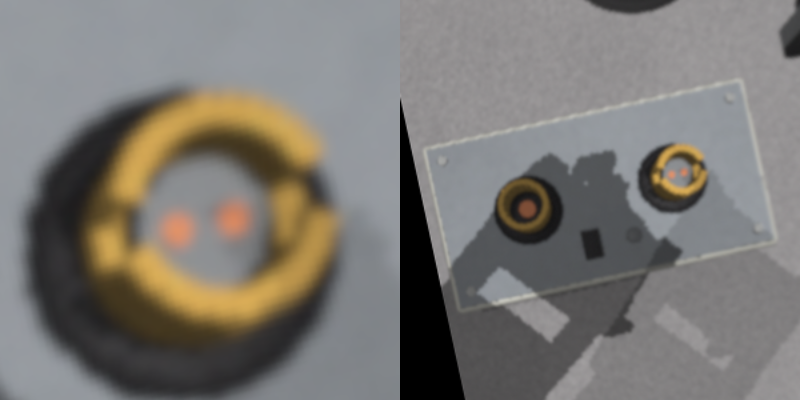

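Request:
drive_tool(
  commands=[
    [[0,0.06,0,0,0,0,-1],[0.005,0.12,0,0,0,0,-1],[0.01,0.18,0,0,0,0,-1],[0.015,0.24,0,0,0,0,-1],[0.015,0.3,0,0,0,0,-1],[0.01,0.36,0,0,0,0,-1],[0.005,0.42,0,0,0,0,-1],[0.005,0.48,0,0,0,0,-1]],
  ],
)

```text
clock: 2.4
eef_pos: [0.4667, 0.2178, 0.2814]
orientation: [0.0, 0.63, 0.777, 0.0]
force: [1.0, 0.5, 0.5]
grip_width: 0.0854
```

Request:
drive_tool(
  commands=[
    [[0,0.022,0,0,0,0,-1],[0,0.022,0,0,0,0,-1],[0,0.022,0,0,0,0,-1]],
  ],
)

```text
clock: 2.78
eef_pos: [0.467, 0.2374, 0.2812]
orientation: [-0.0, 0.629, 0.777, -0.0]
force: [-0.1, -0.3, -0.2]
grip_width: 0.085
```

Run:
```python
from h import *
d=cap('wrist','w2'); s=d['state']; print(s['clock'],s['eef_pos'],s['orientation'],s['joints'],s['force'])
```

```text
2.775 [0.46698944 0.23735553 0.28116231] [-2.17355487e-06  6.29380565e-01  7.77097205e-01 -1.95053751e-04] [ 3.44203268e-01  2.95712598e-01  1.73676001e+00 -2.22012509e-04
  1.10945573e+00  1.35017514e-01] [-0.11766087 -0.31204756 -0.15759454]
```

View pics/w2.png

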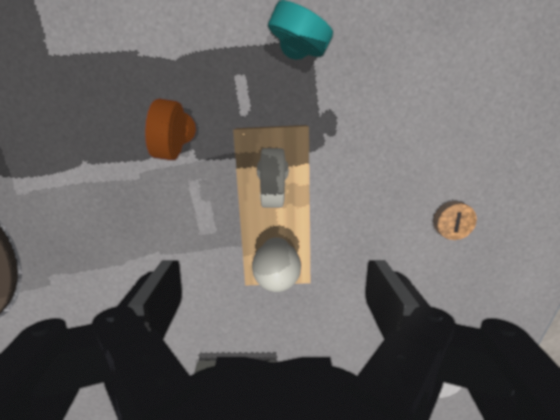

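The white lamp's upright disc is at (272,177) in the rack hole and the globe is at (276,263). The orange lamp at (170,130) and the turquoise lamp at (300,30) are both clear of it.

Run:
```python
import cv2
im=cv2.imread('pics/w2.png')[115:295,225:325]; im=cv2.convertScaleAbs(im,alpha=1.5)
cv2.imwrite('pics/w2c.png',cv2.resize(im[15:100],None,fx=7,fy=7,interpolation=cv2.INTER_CUBIC))
```

```text
(no output)
```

View pics/w2c.png

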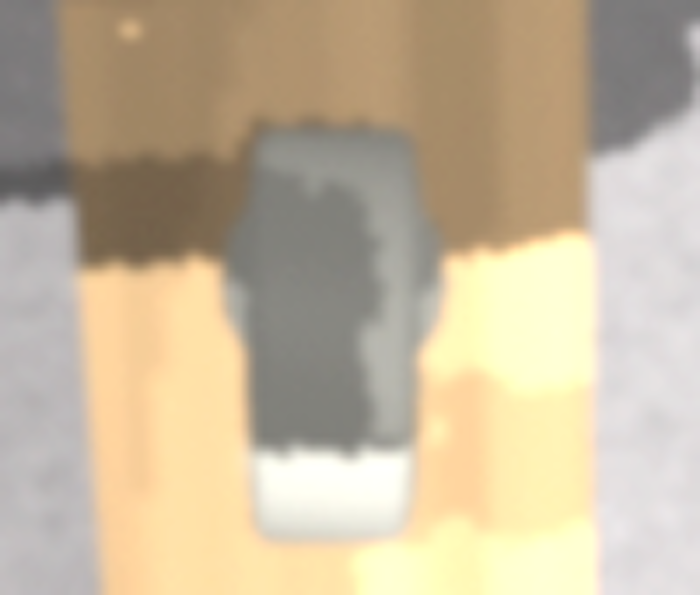

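Run:
```python
from h import *
d=wT(load('w2')); f=lambda u,v:(225+(u+.5)/7-.5,130+(v+.5)/7-.5)
a=onz(d,f(334,128),.09);b=onz(d,f(333,540),.09);print(a,b,np.linalg.norm(a-b),(a+b)/2,np.degrees(np.arctan2(*(b-a)[:2])))
Rm=d['T'][:3,:3];s=d['state'];q=s['orientation'];Rt=R.from_quat([q[1],q[2],q[3],q[0]]).as_matrix()
print('tool y',np.degrees(np.arctan2(Rt[1,1],Rt[0,1])),'cam',d['T'][:3,3])
# exact: bisector of tangent rays in tool xz-plane passes through the disc centre
o,r1=ray(d,f(334,128));_,r2=ray(d,f(333,540)); r=r1/np.linalg.norm(r1)+r2/np.linalg.norm(r2)
c=o+r*(.09-o[2])/r[2];print('bisector',c, 'tool offs',Rt.T@(c-s['eef_pos']), 'dist', np.degrees(np.arccos(np.dot(r1,r2)/np.linalg.norm(r1)/np.linalg.norm(r2))/2), np.degrees(np.arcsin(.032/np.linalg.norm(c-o))))
```

```text
[0.45758154 0.27257756 0.09      ] [0.47088642 0.20912743 0.09      ] 0.06483008324223079 [0.46423398 0.24085249 0.09      ] 168.15721432135533
tool y 11.991123044692015 cam [0.45039286 0.31022715 0.42414199]
bisector [0.46410433 0.24147075 0.09      ] tool offs [ 0.00467113 -0.0019087   0.19116178] dist 5.3066306156936065 5.378039561294002
```

Request:
drive_tool(
  commands=[
    [[-0.003,0.004,-0.04,0,0,0,-1],[-0.003,0.004,-0.09,0,0,0,-1],[-0.003,0.004,-0.14,0,0,0,-1],[-0.003,0.004,-0.18,0,0,0,-1],[-0.003,0.004,-0.2,0,0,0,-1],[-0.003,0.004,-0.21,0,0,0,-1],[-0.003,0.004,-0.21,0,0,0,-1]],
  ],
)

```text
clock: 3.7
eef_pos: [0.464, 0.2417, 0.0713]
orientation: [-0.0, 0.629, 0.777, -0.0]
force: [-0.7, -0.3, -0.6]
grip_width: 0.0852
```

Request:
drive_tool(
  commands=[
    [[0,0,0,0,0,0,1],[0,0,0,0,0,0,1],[0,0,0,0,0,0,1],[0,0,0,0,0,0,1],[0,0,0,0,0,0,1],[0,0,0,0,0,0,1]],
  ],
  squeeze=60,
)

```text
clock: 4.45
eef_pos: [0.4639, 0.2424, 0.0717]
orientation: [0.0, 0.629, 0.778, 0.0]
force: [-0.3, 0.2, 6.2]
grip_width: 0.023
```

Request:
drive_tool(
  commands=[
    [[0,0,0.02,0,0,0,1],[0,0,0.06,0,0,0,1],[0,0,0.11,0,0,0,1],[0,0,0.16,0,0,0,1],[0,0,0.19,0,0,0,1],[0,0,0.19,0,0,0,1]],
  ],
)

```text
clock: 5.2
eef_pos: [0.4642, 0.2425, 0.2632]
orientation: [0.001, 0.629, 0.778, 0.002]
force: [0.4, 0.1, -1.5]
grip_width: 0.0233
```

Run:
```python
from h import *
d=cap('wrist','w3'); s=d['state']; print(s['clock'],s['eef_pos'],s['orientation'],s['force'],s['grip_width'])
e=cap('scene','scene1')
a=d['frame'];b=e['frame'][60:270,200:480]
cv2.imwrite('pics/c3.png',cv2.cvtColor(np.hstack([cv2.resize(a,(400,300)),cv2.resize(b,(400,300))]),cv2.COLOR_RGB2BGR))
```

```text
5.2 [0.46424383 0.24250468 0.26315528] [0.00103723 0.62866742 0.77767168 0.00172232] [ 0.3642326   0.09462565 -1.47910195] 0.02326596420658314
```

View pics/c3.png

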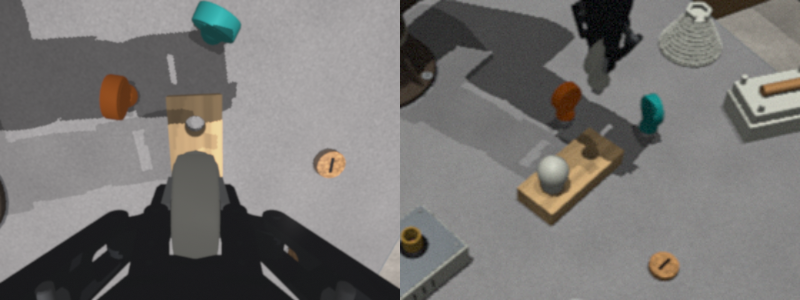

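The white lamp hangs in the gripper with its rack hole empty, and the globe is untouched. I'll check how the disc sits in the jaws.

Run:
```python
import cv2
im=cv2.imread('pics/w3.png')[195:375,180:370]; im=cv2.convertScaleAbs(im,alpha=1.6)
cv2.imwrite('pics/w3c.png',cv2.resize(im,None,fx=3.3,fy=3.3,interpolation=cv2.INTER_CUBIC))
```

```text
(no output)
```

View pics/w3c.png

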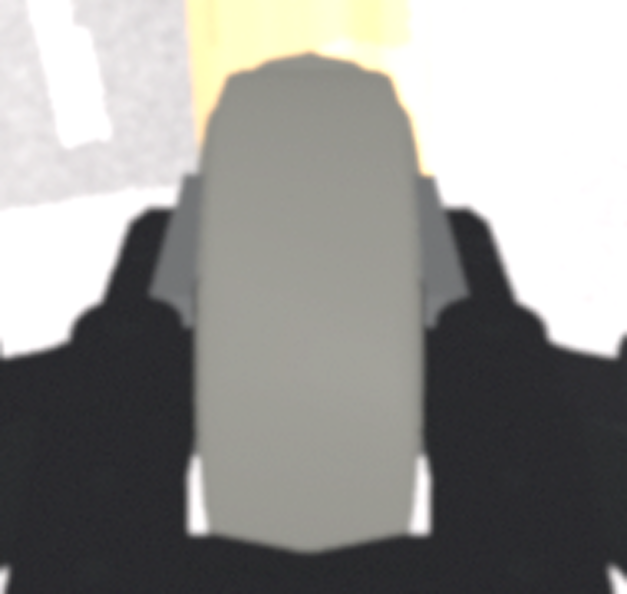

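Run:
```python
from h import *
from scipy.optimize import fsolve
d=load('w3'); he=d['hand_eye']
def tr(u,v):
    p=(180+(u+.5)/3.3-.5,195+(v+.5)/3.3-.5); c=np.array([(p[0]-d['cx'])/d['fx'],(p[1]-d['cy'])/d['fy'],1]); r=he[:3,:3]@c; return he[:3,3],r
o,rf=tr(308,71); _,rn=tr(308,537)
def dist(r,cx,cz):  # signed in xz plane
    n=np.array([r[0],r[2]]);n/=np.linalg.norm(n); w=np.array([cx-o[0],cz-o[2]]); return n[0]*w[1]-n[1]*w[0]
for cz in (-.0157,-.0187,-.0217):
    print(cz,[ [round(float(fsolve(lambda x:dist(r,x[0],cz)-sg*.032,0)[0]),4) for sg in (1,-1)] for r in (rf,rn)])
s=fsolve(lambda x:[abs(dist(rf,*x))-.032,abs(dist(rn,*x))-.032],[0,-.0187]);print('both',s)
# collar: line of sight at far collar edge
_,rc=tr(308,54)
for zc in (.0315,.0265,.0215): print('collar z',zc,'x edge',(o+rc*(zc-o[2])/rc[2])[0])
# lateral: disc centre line
for (u,v) in ((308,72),(308,300)): 
    _,r=tr(u,v); print('y',(o+r*(-.0187-o[2])/r[2])[:2])
```

```text
-0.0157 [[-0.0026, 0.065], [-0.0863, 0.0008]]
-0.0187 [[-0.0016, 0.066], [-0.0835, 0.0035]]
-0.0217 [[-0.0006, 0.0671], [-0.0808, 0.0063]]
both [-0.00460832 -0.00986242]
collar z 0.0315 x edge 0.01824928029782736
collar z 0.0265 x edge 0.019866687046267338
collar z 0.0215 x edge 0.02148409379470731
y [ 0.03209376 -0.0011036 ]
y [-0.00059808 -0.0010871 ]
```

Request:
drive_tool(
  commands=[
    [[0.005,-0.06,0.01,0,0,0,1],[0.015,-0.12,0.015,0,0,0,1],[0.025,-0.18,0.015,0,0,0,1],[0.035,-0.24,0.015,0,0,0,1],[0.04,-0.3,0.015,0,0,0,1],[0.045,-0.36,0.015,0,0,0,1],[0.05,-0.42,0.015,0,0,0,1],[0.055,-0.48,0.015,0,0,0,1]],
  ],
)

```text
clock: 6.3
eef_pos: [0.5183, -0.2396, 0.2744]
orientation: [-0.001, 0.629, 0.778, -0.0]
force: [0.1, 0.3, -0.2]
grip_width: 0.0232
```

Request:
drive_tool(
  commands=[
    [[0.003,-0.04,-0.01,0,0,0,1],[0.003,-0.07,-0.02,0,0,0,1],[0.003,-0.07,-0.02,0,0,0,1],[0.003,-0.07,-0.02,0,0,0,1]],
  ],
)

```text
clock: 6.8
eef_pos: [0.5216, -0.307, 0.2552]
orientation: [-0.001, 0.629, 0.778, 0.0]
force: [-0.3, -0.7, -0.0]
grip_width: 0.0234
```

Run:
```python
from h import *
d=cap('wrist','w4'); s=d['state']; print(s['clock'],s['eef_pos'],s['orientation'],s['force'],s['grip_width'])
```

```text
6.8 [ 0.52156027 -0.30701637  0.25524153] [-1.04563009e-03  6.28713794e-01  7.77636075e-01  7.77782474e-05] [-0.30136336 -0.74949025 -0.04625211] 0.023360534072326505
```

View pics/w4.png

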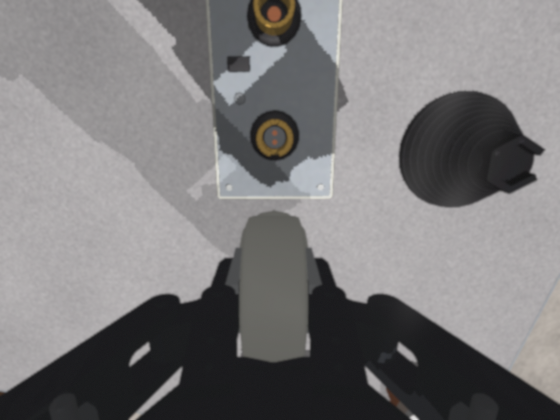

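The bayonet socket is at about (275,138), directly ahead of the held lamp, with its slots at the top and bottom. I'll rectify the rim plane in tool axes.

```bash
cat > rect.py <<'E'
from h import *
def rect(d,im,z,c0,th,n,sc):
    # u to right = jaw dir (angle th), v up = th+90
    ex=np.array([np.cos(th),np.sin(th)]);ey=np.array([-ex[1],ex[0]]);H=[];W=[]
    for a,b in [(0,0),(n,0),(n,n),(0,n)]:
        p=c0+ex*(a-n/2)*sc+ey*(n/2-b)*sc; W.append((a,b)); H.append(proj(d,[*p,z]))
    return cv2.warpPerspective(im,cv2.getPerspectiveTransform(np.float32(H),np.float32(W)),(n,n),flags=cv2.INTER_CUBIC)
E
python3 - <<'E'
from rect import *
th=np.radians(12.1);c0=np.array([.5112,-.2588])
out=[]
for f in ('w4','w1'):
    d=wT(load(f)); im=cv2.convertScaleAbs(cv2.imread(f'pics/{f}.png'),alpha=1.8 if f=='w4' else 1)
    a=rect(d,im,.098,c0,th,400,.00015)
    for rr in (12.25,17): cv2.circle(a,(200,200),int(rr/.15),(255,0,0),1)
    cv2.line(a,(200,60),(200,340),(0,255,0),1); out.append(a)
cv2.imwrite('pics/r4.png',np.hstack(out))
E
```

```text
(no output)
```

View pics/r4.png

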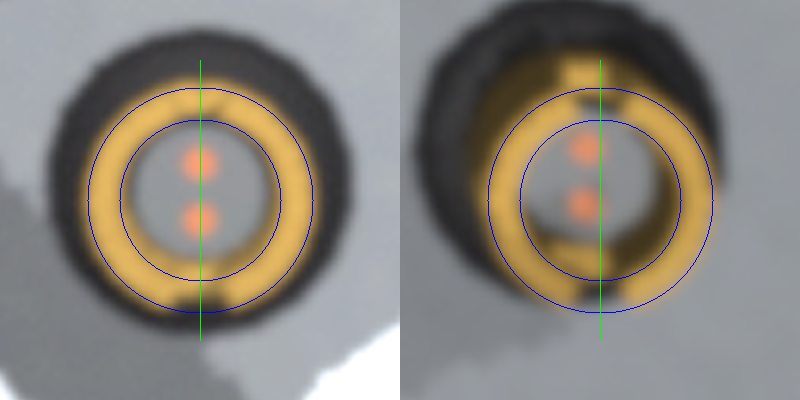

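Request:
drive_tool(
  commands=[
    [[0,0,-0.03,0,0,0,1],[0,0,-0.06,0,0,0,1],[0,0,-0.08,0,0,0,1],[0,0,-0.08,0,0,0,1]],
  ],
)

```text
clock: 7.35
eef_pos: [0.5216, -0.3064, 0.1755]
orientation: [-0.001, 0.628, 0.778, 0.0]
force: [1.6, 0.7, -1.6]
grip_width: 0.0234
```

Run:
```python
from rect import *
d=wT(cap('wrist','w5')); s=d['state']; print(s['clock'],s['eef_pos'],s['orientation'],s['force'],s['grip_width'])
th=np.radians(12.1);c0=np.array([.5112,-.2588])
im=cv2.convertScaleAbs(cv2.imread('pics/w5.png'),alpha=1.6)
a=rect(d,im,.098,c0,th,400,.00015)
for rr in (12.25,17): cv2.circle(a,(200,200),int(rr/.15),(255,0,0),1)
cv2.line(a,(200,60),(200,340),(0,255,0),1)
cv2.imwrite('pics/r5.png',np.hstack([a,cv2.resize(im[60:360,100:400],(400,400))]))
```

```text
7.35 [ 0.52158368 -0.30643962  0.17547728] [-1.11982620e-03  6.28252165e-01  7.78008973e-01  6.05198842e-06] [ 1.64726293  0.74411116 -1.64547297] 0.023411432850463598
```

View pics/r5.png

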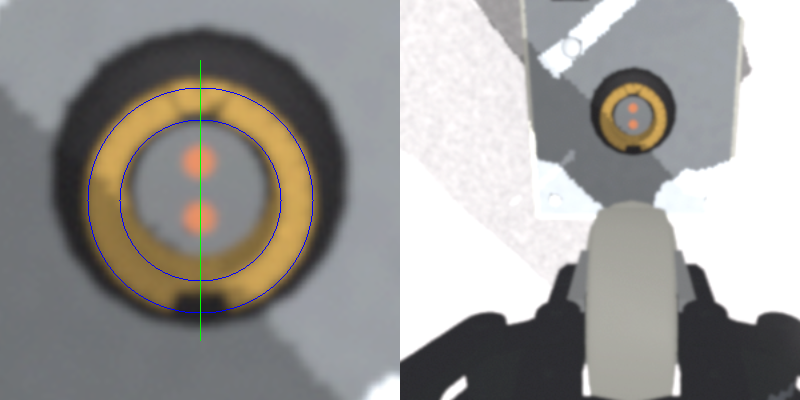

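Request:
drive_tool(
  commands=[
    [[-0.005,0.025,0,0,0,0,1],[-0.0096,0.0493,0,0,0,0,1],[-0.0096,0.0493,0,0,0,0,1],[-0.0096,0.0493,0,0,0,0,1]],
  ],
)

```text
clock: 7.9
eef_pos: [0.5128, -0.2588, 0.1774]
orientation: [0.001, 0.629, 0.778, 0.0]
force: [0.4, 1.1, -0.8]
grip_width: 0.0233
```

Run:
```python
from rect import *
d=cap('scene','scene2'); s=robot.read_state(); print(s['clock'],s['eef_pos'],s['orientation'],s['force'])
e=cap('top','top2')
q=s['orientation'];Rt=R.from_quat([q[1],q[2],q[3],q[0]]).as_matrix()
im=cv2.convertScaleAbs(cv2.imread('pics/scene2.png'),alpha=1.6)
A=cv2.resize(im[190:290,130:230],(400,400),interpolation=cv2.INTER_CUBIC)
im=cv2.convertScaleAbs(cv2.imread('pics/top2.png'),alpha=1.6)
B=cv2.resize(im[180:280,340:440],(400,400),interpolation=cv2.INTER_CUBIC)
cv2.imwrite('pics/c6.png',np.hstack([A,B]))
```

```text
7.95 [ 0.51263668 -0.25895638  0.17707685] [8.02132152e-04 6.28718991e-01 7.77632163e-01 7.90815078e-05] [-0.51049192 -0.36569201 -0.77989919]
```

View pics/c6.png

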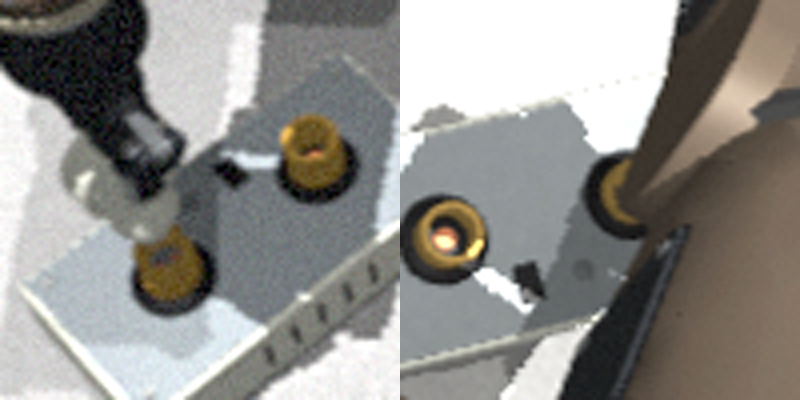

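Request:
drive_tool(
  commands=[
    [[0,0,0,0,0,0,1],[0,0,0,0,0,0,1]],
  ],
)

```text
clock: 8.25
eef_pos: [0.5122, -0.2587, 0.1763]
orientation: [-0.0, 0.629, 0.778, 0.0]
force: [0.6, -0.0, -0.4]
grip_width: 0.0233
```

Request:
drive_tool(
  commands=[
    [[0,0,0,0,0,0,1]],
  ],
)

```text
clock: 8.38
eef_pos: [0.5122, -0.2586, 0.1762]
orientation: [-0.0, 0.629, 0.778, 0.0]
force: [0.6, 0.0, -1.3]
grip_width: 0.0233
```

Request:
drive_tool(
  commands=[
    [[0,0.0013,0,0,0,0,1],[0,0.0013,-0.01,0,0,0,1],[0,0.0013,-0.02,0,0,0,1],[0,0.0013,-0.024,0,0,0,1],[0,0.0013,-0.024,0,0,0,1],[0,0.0013,-0.024,0,0,0,1]],
  ],
)

```text
clock: 9.12
eef_pos: [0.5123, -0.2572, 0.1524]
orientation: [0.0, 0.629, 0.778, 0.0]
force: [-0.5, 0.6, 0.0]
grip_width: 0.0237
```

Request:
drive_tool(
  commands=[
    [[0,0,-0.002,0,0,0,1],[0,0,-0.004,0,0,0,1],[0,0,-0.004,0,0,0,1]],
  ],
)

```text
clock: 9.5
eef_pos: [0.5121, -0.2571, 0.1482]
orientation: [-0.0, 0.629, 0.778, 0.0]
force: [0.5, -0.0, -1.2]
grip_width: 0.0234
```

Request:
drive_tool(
  commands=[
    [[0,0,-0.002,0,0,0,1],[0,0,-0.004,0,0,0,1],[0,0,-0.005,0,0,0,1],[0,0,-0.005,0,0,0,1]],
  ],
)

```text
clock: 10.0
eef_pos: [0.5122, -0.2571, 0.1432]
orientation: [-0.0, 0.629, 0.778, 0.0]
force: [0.6, -0.1, -0.8]
grip_width: 0.0234
```

Request:
drive_tool(
  commands=[
    [[0,0,-0.003,0,0,0,1],[0,0,-0.006,0,0,0,1],[0,0,-0.009,0,0,0,1],[0,0,-0.01,0,0,0,1],[0,0,-0.01,0,0,0,1]],
  ],
)

```text
clock: 10.62
eef_pos: [0.5123, -0.2572, 0.1339]
orientation: [0.0, 0.629, 0.778, 0.0]
force: [-2.5, 0.8, 8.2]
grip_width: 0.0234
```

Request:
drive_tool(
  commands=[
    [[0,0,-0.002,0,0,0,1],[0,0,-0.004,0,0,0,1],[0,0,-0.005,0,0,0,1],[0,0,-0.005,0,0,0,1]],
  ],
  squeeze=80,
)

```text
clock: 11.12
eef_pos: [0.5124, -0.2572, 0.1298]
orientation: [0.001, 0.629, 0.778, 0.0]
force: [-4.1, 2.8, 16.9]
grip_width: 0.0235
```

Request:
drive_tool(
  commands=[
    [[-0.0004,0.0003,0,0,0,0,1],[-0.0002,0.0003,0,0,0,-0.14,1],[0,0.0003,0,0,0,-0.28,1],[0.0001,0.0003,0,0,0,-0.42,1],[0.0003,0.0002,0,0,0,-0.56,1],[0.0005,0.0002,0,0,0,-0.7,1],[0.0005,0.0002,0,0,0,-0.7,1]],
  ],
)

```text
clock: 12.0
eef_pos: [0.5137, -0.2577, 0.1299]
orientation: [0.002, 0.858, 0.514, 0.001]
force: [-0.7, 0.1, 13.6]
grip_width: 0.0232
```

Run:
```python
from h import *
s=robot.read_state(); print(s['eef_pos'],s['force'],s['ft_torque'],s['grip_width']); q=s['orientation'];Rt=R.from_quat([q[1],q[2],q[3],q[0]]).as_matrix(); print(np.degrees(np.arctan2(Rt[1,1],Rt[0,1])),Rt[:,2])
```

```text
[ 0.51374538 -0.25770209  0.12987283] [-0.70354247  0.14272188 13.59133226] [-0.11189008  0.10102596 -0.08967041] 0.02318661790846567
-28.127822011319527 [ 0.00344404 -0.00242304 -0.99999113]
```

Request:
drive_tool(
  commands=[
    [[0.0002,-0.0001,-0.0003,0,0,-0.14,1],[0.0003,-0.0002,-0.0003,0,0,-0.28,1],[0.0004,-0.0004,-0.0003,0,0,-0.42,1],[0.0005,-0.0005,-0.0003,0,0,-0.54,1],[0.0006,-0.0006,-0.0003,0,0,-0.64,1],[0.0006,-0.0006,-0.0003,0,0,-0.68,1],[0.0006,-0.0006,-0.0003,0,0,-0.68,1]],
  ],
)

```text
clock: 12.88
eef_pos: [0.5144, -0.2584, 0.1298]
orientation: [0.002, 0.98, 0.199, 0.002]
force: [-0.2, -1.3, 16.5]
grip_width: 0.0234
```

```bash
cat > st.py <<'E'
from h import *
s=robot.read_state(); print(s['clock'],s['eef_pos'],s['force'],s['ft_torque'],s['grip_width']); q=s['orientation'];Rt=R.from_quat([q[1],q[2],q[3],q[0]]).as_matrix(); print(np.degrees(np.arctan2(Rt[1,1],Rt[0,1])),Rt[:,2])
E
python3 st.py
```

```text
12.875 [ 0.51441087 -0.25843631  0.12983415] [-0.1880886  -1.33057857 16.51314142] [-0.20328948  0.19713493 -0.03129462] 0.023398937210589495
-67.00661364692431 [ 0.00370433 -0.00279044 -0.99998925]
```

Request:
drive_tool(
  commands=[
    [[0,0,-0.0003,0,0,-0.02,1],[0,0,-0.0005,0,0,-0.04,1],[0,0,-0.0005,0,0,-0.05,1],[0,0,-0.0005,0,0,-0.05,1]],
  ],
)

```text
clock: 13.38
eef_pos: [0.5144, -0.2584, 0.1298]
orientation: [0.002, 0.985, 0.175, 0.002]
force: [-2.6, 0.9, 20.6]
grip_width: 0.023
```

```bash
python3 st.py
```

```text
13.375 [ 0.51444855 -0.25835718  0.12979499] [-2.61544711  0.93341605 20.64576043] [0.10857117 0.46407317 0.10057001] 0.0229591985366319
-69.83183656346952 [ 0.00393575 -0.00289712 -0.99998806]
```

Request:
drive_tool(
  commands=[
    [[0,0,0,0,0,-0.02,1],[0,0,0,0,0,-0.04,1],[0,0,0,0,0,-0.04,1],[0,0,0,0,0,-0.04,1]],
  ],
)

```text
clock: 13.88
eef_pos: [0.5144, -0.2582, 0.1298]
orientation: [0.002, 0.988, 0.155, 0.002]
force: [-0.8, 0.7, 21.5]
grip_width: 0.0233
```

```bash
python3 st.py
python3 - <<'E'
from h import *
d=cap('wrist','w7'); cap('scene','scene7')
a=cv2.convertScaleAbs(cv2.imread('pics/w7.png'),alpha=1.6); b=cv2.convertScaleAbs(cv2.imread('pics/scene7.png'),alpha=1.4)
cv2.imwrite('pics/c7.png',np.hstack([cv2.resize(a,(400,300)),cv2.resize(b[180:300,110:270],(400,300),interpolation=cv2.INTER_CUBIC)]))
E
```

```text
13.875 [ 0.51442005 -0.25824895  0.12979402] [-0.82757847  0.67929078 21.46817628] [0.30244948 0.46539142 0.20945246] 0.02332560273155484
-72.10993866044267 [ 0.00383527 -0.00274863 -0.99998887]
```

View pics/c7.png

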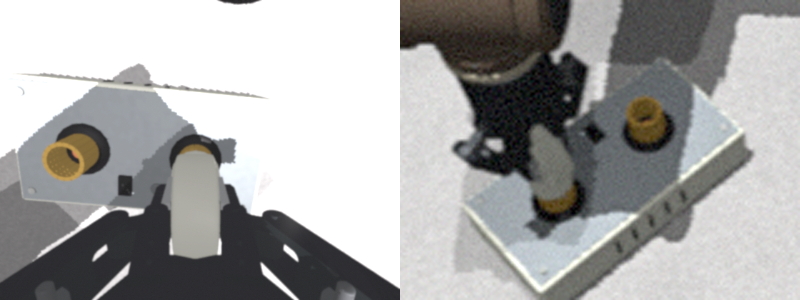

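Request:
drive_tool(
  commands=[
    [[0,0,-0.0004,0,0,-0.02,1],[0,0,-0.0005,0,0,-0.03,1],[0,0,-0.0005,0,0,-0.03,1],[0,0,-0.0005,0,0,-0.03,1],[0,0,-0.0005,0,0,-0.03,1],[0,0,-0.0005,0,0,-0.03,1],[0,0,-0.0005,0,0,-0.03,1],[0,0,-0.0005,0,0,-0.03,1]],
  ],
)

```text
clock: 14.98
eef_pos: [0.5145, -0.2582, 0.1298]
orientation: [0.002, 0.99, 0.141, 0.002]
force: [-3.1, 0.3, 26.3]
grip_width: 0.0231
```

```bash
python3 st.py
python3 - <<'E'
import cv2
im=cv2.imread('pics/w7.png')[180:375,180:370]; im=cv2.convertScaleAbs(im,alpha=1.6)
cv2.imwrite('pics/w7c.png',cv2.resize(im,None,fx=3,fy=3,interpolation=cv2.INTER_CUBIC))
E
```

```text
14.975 [ 0.51449268 -0.25824863  0.12975216] [-3.13076214  0.31478776 26.26611298] [0.52545168 0.67757318 0.38819803] 0.02314808140891602
-73.8006450290607 [ 0.00411989 -0.00303057 -0.99998692]
```

View pics/w7c.png

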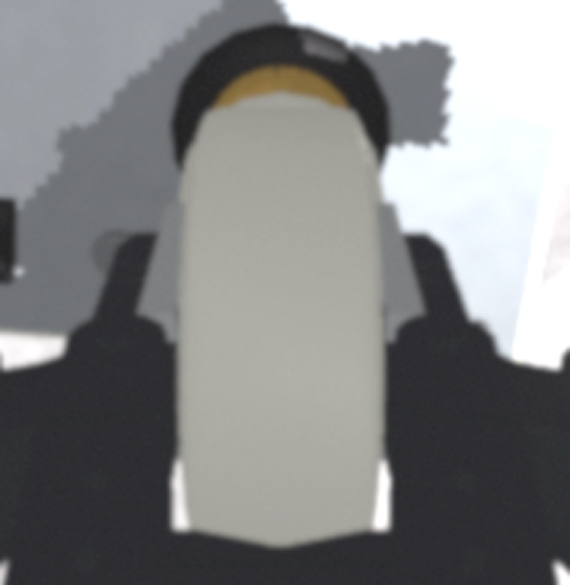

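The lamp sits on the socket with the brass rim at about (280,85) right under its collar. The disc is still flat between the pads and lags the jaws by a degree or two, as expected at the stop. TCP height stays at 0.1298 m while the force rises to 26 N, so the collar is on the rim. The torque resisting the clockwise turn rises to 0.39 N m, so the pins are at the stop. I'm handing in now.

```bash
python3 -c "
from cell import sign_off; print(sign_off())"
```

```text
the job is handed in; nothing more can be done
None
```

I took the white flat LED lamp out of the rack and put it cap down into the slotted bayonet socket. I then pressed it home, turned it clockwise to the stop, and handed the job in at 15 s with the lamp still gripped and pressed.

**Pressed down:** the collar is on the rim. The measured height stayed at 0.1298 m (expected about 0.1297 m) while the push rose from 17 to 26 N, above the 14 N spring.

**Turned to the stop:** the gripper turned about 86 degrees, 6 beyond the nominal 80. Over the last 7 degrees the resisting torque rose from about 0 to 0.39 N m. The last picture, taken just before the final 1.7 degrees, shows the lamp lagging the jaws by a degree or two. The lamp's own angle was not measured.

**Grip:** the jaws read 23 mm on the 24 mm disc throughout, at 80 N.

**Disagreements:**
- The overhead camera put the socket about 4 mm from where three wrist-camera views agreed. I used the wrist views, corrected by about 1 mm from how the lamp sat in the jaws. The lamp then entered without side force.
- There was about 5 N of side force at home before the turn. It fell below 1 N after a small shift, and a reading of about 3 N remained at the end.

Nothing touched the globe lamp or the exhibits that I could see. I took no final picture of the whole table to confirm it.

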